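# Hold the rinsed test cell in the beam of the clarity checker

### The job

Take the clear test cell by its two white frosted faces only, never touching its clear faces, pull it up out of the blue holder, and hold it upright in the middle of the gap of the clarity checker so that the light beam passes squarely through the lower half of its clear faces. Finish while still holding it there, steady and free in the air; do not touch the checker or the bottle warmer, and leave the bottle and the saucer where they stand.

Things in the scene. Friction and masses are not known exactly. Their poses are not given: they have to be found in the camera images.
- cell_mid (a point): Centre (half-way up) of the loose test cell: a solid upright bar 34 mm along x, 21 mm along y, 120 mm tall along z, about 90 g. Its +x and -x faces (34 mm apart, 20 mm wide) are white and frosted: grip these. Its +y and -y faces (21 mm apart) are pale blue-green, clear, not to be touched. It starts upright in the holder, its lower 54 mm in the well, 66 mm standing out.
- cell_beam_spot (a point): Point on the cell's centre line 30 mm above its underside (30 mm straight below cell_mid when upright), in the middle of its lower half: the best place for the beam to pass. Same axes as the cell.
- cell: The same test cell, origin at the centre of its underside, same axes as point cell_mid.
- clear_part: The clear middle of the test cell, part of it (both clear faces), origin at the centre of its underside, same axes as the cell.
- holder: Blue upright holder, fixed, origin at the centre of its underside: foot 76 x 62 x 8 mm, on it a rectangular well, outside 50 mm along x and 37 mm along y, inside 40 x 27 mm, floor 8 mm and rim 62 mm above the shelf. The cell stands in it with its x along the holder's x within a few degrees, about 3 mm of play all round.
- checker: Clarity checker, fixed, origin at the centre of its underside: dark base 80 mm along x, 190 mm along y, 8 mm thick; two white posts 46 mm along x, 38 mm along y, tops 107 mm above the shelf (lamp with orange top plate at +y, sensor with black one at -y). The gap between them is 90 mm along y (lens rims 4 mm into it), open above and at both x sides.
- beam (a point): Middle of the light beam, in the middle of the gap between the posts, 75 mm above the shelf. The beam (pale amber rod of light, 8 mm across, nothing solid) runs along this point's y axis; z is up. The cell is held with its y axis along the beam's y axis, either way round.
- bottle: Bystander: closed glass bottle with white cap, 56 mm across, 135 mm tall, loose, origin at the centre of its underside.
- saucer: Bystander: white ceramic saucer, 110 mm across, 18 mm tall, loose, origin at the centre of its underside.
- warmer: Bystander: white round bottle warmer, 132 mm across, 120 mm tall, fixed, with a grey box and a black turning knob on its -x side reaching about 125 mm from its axis; origin at the centre of its underside.
Mind the look-alikes: they are no part of the job. What is shaped like the checker but green is not meant. There is more than one size of the cell; the job needs the smaller.

How it is judged:
On the way:
1. the cell is drawn wholly out of the holder in the grip (z of cell_mid in the frame of holder above 0.125 m and contact force between the fingers and cell above 3 N and contact force between cell and holder below 0.1 N), for 0.1 s.
At the end, for the whole second after the job is handed in: Fingers hold the cell (over 3 N), clear of holder and checker, still; upright and square to the beam within 10 degrees; beam spot within 9 mm sideways, 20 mm along the beam and 22 mm in height of the beam point; bottle (upright) and saucer within 15 mm of their starts (contact force between the fingers and cell above 3 N and contact force between cell and holder below 0.1 N and contact force between cell and checker below 0.1 N and angle between cell's own z axis and vertical below 0.17 rad and angle between the y axis of cell_mid and the y axis of beam, either way round below 0.17 rad and linear speed of cell below 0.02 m/s and angular speed of cell below 0.15 rad/s and x of cell_beam_spot in the frame of beam between -0.009 and 0.009 m and y of cell_beam_spot in the frame of beam between -0.02 and 0.02 m and z of cell_beam_spot in the frame of beam between -0.022 and 0.022 m and distance of each of bottle, saucer from where it was at the start of the episode below 0.015 m and angle between bottle's own z axis and vertical below 0.1 rad); the arm keeps its last pose, push and grip.
It fails at once if the robot touches the clear faces of the cell (contact force between any of the arm, the fingers and clear_part above 0.5 N).
It fails at once if the checker is touched with more than 2 N (contact force between checker and anything else above 2 N).
It fails at once if the bottle warmer is touched with more than 2 N (contact force between warmer and anything else above 2 N).
It fails at once if the bottle or the saucer is pushed more than 15 mm or the bottle is tipped (distance of any of bottle, saucer from where it was at the start of the episode above 0.015 m or angle between bottle's own z axis and vertical above 0.2 rad).
It also fails if it takes over 35 s, if anything falls off the work surface, if the arm or the gripper's body presses on something with over 40 N, if the wrist force passes 120 N, or if a joint passes its speed limit or range.

### The arm

A 7-joint arm with a two-finger parallel gripper is mounted at the origin on the work surface. World frame = base frame: x ahead of the robot, y to its left, z up, the work surface at z = 0. Lengths are in m, angles in rad, forces in N, time in s.
With the tool pointing down it reaches from about 0.425 to 0.925 m from the base axis. Payload 6.8 kg.
Tool frame: the origin (TCP) lies at the very end of the fingers, on their centre line; the grasp point (between the pads) lies 19 mm behind it; z points along the fingers, x is the direction in which the jaws open and shut, and the axes are right-handed (so a half turn about z gives the same grasp; the last joint's range is limited). The gripper opens to 85 mm and grips with 20 to 120 N. Pads are 22 mm wide; open, the fingers measure 114 mm over their backs; the gripper's body (76 mm by 85 mm) begins 54 mm behind the grasp point. The pads swing forward as they close: fully open they stand 13 mm farther back than shut.
Start: joints at [-1.313, 0.477, 0.022, 1.555, -0.011, 1.109, -0.083], TCP at [0.241, 0.63, 0.231] pointing down, gripper open.
Joint ranges: [-2.96, 2.96], [-0.34, 2.1], [-1.41, 1.46], [0.24, 2.44], [-1.37, 4.51], [0.17, 1.92], [-2.96, 2.96]. Speed limits (rad/s): [2.39, 2.39, 3.14, 3.14, 3.14, 3.14, 3.14].

### API

Orientations are given as a rotation vector (axis times angle).
In Python, from bench import * gives the robot as it stands.
- The arm moves only by the tool servo_tool, never from a script. Its argument "increments" is one flat list of numbers, 7 for each row, row after row: the shift along the tool's x, y, z in mm, then the turn, a rotation vector about the tool's x, y, z in rad, then the finger opening in mm, from 0 to 85.4. In form: [tx, ty, tz, wx, wy, wz, fingers, tx, ty, tz, wx, wy, wz, fingers, ...]. A call has exactly 8 rows; each row shifts and turns the commanded pose from where the row before left it, along the tool's axes as they then stand; what a row does not reach is not made up. A row lasts 1/8 s, in which the tool goes at most 62.5 mm and 10.7 degrees, less where a joint would pass 70% of its speed; a pose out of reach is approached as far as the arm can. A call is refused whole if a number of a shift passes 62.5 or a number of a turn 0.188, either way. A call with a gripper value outside its range is refused whole. The fingers move at their own pace and stop on an object; "squeeze" is the grip in N (left out, the last holds). Time passes only in rows, so rows that do not move let the fingers close, or fill a call up. It gives the time, the measured TCP pose, the force and the opening at its end, in the units of the state.
- get_obs(): the state, without advancing time (a new reading comes with each control period).
- grab_frame(name): name is "side" or "top" or "wrist"; returns (picture, depth): 384x512x3 uint8, red, green, blue; 384x512 float32, m along the optical axis (not along the pixel's ray), 0 where there is no reading.
- calibration(name): a dict with "fx", "fy", "cx", "cy" (pixels), "eye" and "orientation" of the camera in the world; the wrist camera has in their place "T_tool_cam" (4x4, takes a point from camera to tool coordinates, whose origin is the TCP and whose axes are the tool frame's). Camera axes: x right, y up, looking along -z (the intrinsics and any distortion apply to the point x, -y, -z); pixel columns grow to the right and rows downward; lengths in m; the calibration is good to about 2 mm. A picture is of the moment at which its call begins: read the wrist's pose just before it. calibration takes no time and is no camera call.
- hand_in(): hands the job in, once; it reports no verdict.
The state is a dict: "clock": time; "joints": joint angles; "qvel": joint speeds; "tau": joint torques, N m; "tcp_pos": TCP position; "orientation": TCP orientation; "contact_force": force on the tool from outside, world axes, zero at the start; "moment": the same for the moment, N m; "grip_width": finger opening in m.
Only numpy, scipy, OpenCV 4.12 (cv2) and the standard library are available. Lean on these libraries where they do the work, as an engineer would, in place of code of your own. Each camera call takes 0.05 s, during which the arm holds its last target.

## Working session

There is one attempt and no reset: what is moved stays moved. The work goes in short steps, Python scripts to look and compute and a tool call to move; the robot and the scene stay as the last step left them, time stands still between calls to the robot, and variables do not carry over. Pictures are saved under pics/ and viewed, and the job is handed in when it is done.

Besides the shell and the picture viewer there is one more tool, called after ">>>" as name(argument=value, ...) on one line, values as JSON. servo_tool: Moves the arm, as the interface text tells. Its arguments: {"type":"object","properties":{"increments":{"type":"array","items":{"type":"number"}},"squeeze":{"type":"number"}},"required":["increments"]}

```bash
mkdir -p pics; ls; python3 - <<'E'
from bench import *
import cv2,numpy as np
o=get_obs(); print(o)
for n in ["side","top","wrist"]:
    p,d=grab_frame(n); cv2.imwrite(f"pics/{n}0.png",p[:,:,::-1]); np.savez(f"pics/{n}0.npz",p=p,d=d)
    print(n,calibration(n))
E
```

```text
pics
{'clock': 0.0, 'joints': array([-1.31306967,  0.47777322,  0.02236421,  1.55648258, -0.01150889,
        1.10930123, -0.08310984]), 'qvel': array([-0.00118579,  0.00103305,  0.00139847, -0.00060996,  0.0013803 ,
       -0.00033133,  0.00160034]), 'tau': array([-1.79776898e-04, -5.96438384e+01,  1.60792217e+00, -2.81205618e+01,
        1.24479129e-02,  9.32816503e-03, -1.15553732e-05]), 'tcp_pos': array([0.24127163, 0.62975597, 0.23033107]), 'orientation': array([ 2.58751516e+00,  1.77964211e+00, -2.24427004e-03]), 'contact_force': array([ 0.01456589,  0.61962207, -0.19219204]), 'moment': array([-0.03571088, -0.00169473,  0.01220901]), 'grip_width': 0.08541398225509585}
side {'fx': 471.97367856646474, 'fy': 471.97367856646474, 'cx': 261.72039667843285, 'cy': 193.30008264535655, 'eye': array([0.19079882, 0.95115018, 1.28502942]), 'orientation': array([ 0.16589833, -1.0411251 , -2.63836936])}
top {'fx': 350.50802502904804, 'fy': 350.50802502904804, 'cx': 261.69218562572144, 'cy': 191.76238023861436, 'eye': array([ 0.43614399, -0.1217768 ,  1.21326557]), 'orientation': array([ 0.07083441, -0.06441677, -1.584556  ])}
wrist {'fx': 306.5763619917482, 'fy': 306.5763619917482, 'cx': 259.45977943802615, 'cy': 190.67195987085603, 'T_tool_cam': array([[ 9.99999922e-01,  3.33175345e-04,  2.13998567e-04,
         2.33109365e-04],
       [ 3.83923742e-04, -9.48117712e-01, -3.17919263e-01,
        -8.23689403e-02],
       [ 9.69729714e-05,  3.17919320e-01, -9.48117765e-01,
        -1.42839765e-01],
       [ 0.00000000e+00,  0.00000000e+00,  0.00000000e+00,
         1.00000000e+00]])}
```

View pics/side0.png

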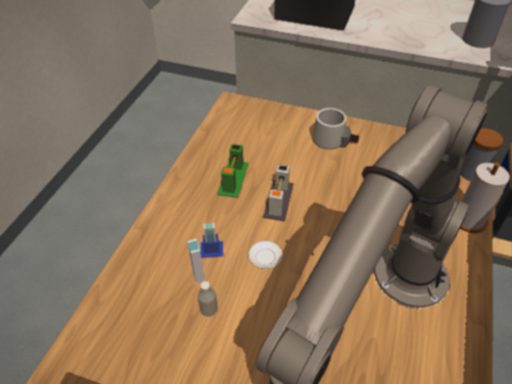

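View pics/top0.png

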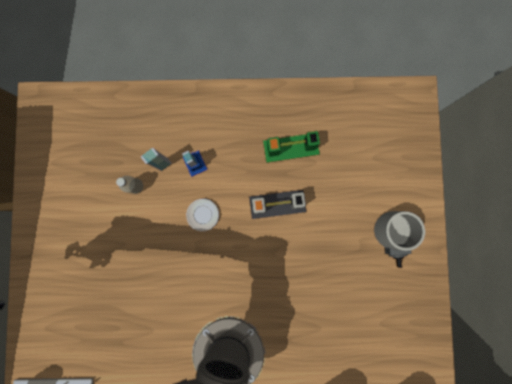

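View pics/wrist0.png

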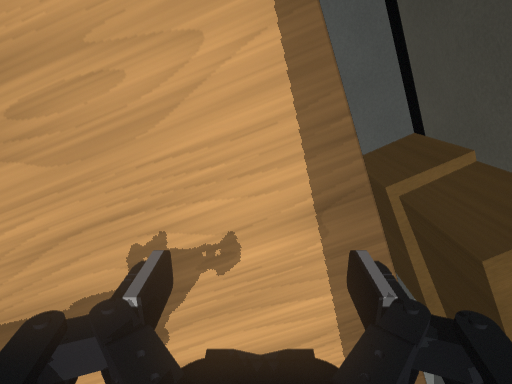

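The top view shows blue holder (195,163) with a cell, a free-standing larger cell (155,158), bottle (127,184), saucer (203,214), dark checker (278,204), green decoy (291,147) and warmer (403,232).

```bash
cat > h.py <<'E'
import cv2,numpy as np
from scipy.spatial.transform import Rotation as R
from bench import *
def cam(name,obs=None):
    c=calibration(name)
    if name=="wrist":
        T=np.eye(4);T[:3,:3]=R.from_rotvec(obs["orientation"]).as_matrix();T[:3,3]=obs["tcp_pos"]
        M=T@c["T_tool_cam"]; return c,M[:3,:3],M[:3,3]
    return c,R.from_rotvec(c["orientation"]).as_matrix(),np.array(c["eye"])
def ray(C,uv):
    c,Rm,e=C; uv=np.asarray(uv,float).reshape(-1,2)
    d=np.c_[(uv[:,0]-c["cx"])/c["fx"],-(uv[:,1]-c["cy"])/c["fy"],-np.ones(len(uv))]
    return e,d@Rm.T
def onz(C,uv,z):
    e,d=ray(C,uv); return e+d*((z-e[2])/d[:,2])[:,None]
def cloud(C,d):
    v,u=np.mgrid[:384,:512]; e,r=ray(C,np.c_[u.ravel(),v.ravel()])
    return (e+r*d.ravel()[:,None]).reshape(384,512,3)
E
python3 - <<'E'
from h import *
for n,(x0,x1,y0,y1) in {"top":(110,330,120,240),"side":(170,310,130,330)}.items():
    p=cv2.imread(f"pics/{n}0.png")[y0:y1,x0:x1]; s=min(800/(x1-x0),600/(y1-y0)); 
    cv2.imwrite(f"pics/{n}0c.png",cv2.resize(p,None,fx=int(s),fy=int(s),interpolation=cv2.INTER_CUBIC))
for n in ["top","side"]:
    z=np.load(f"pics/{n}0.npz");P=cloud(cam(n),z["d"])
    hsv=cv2.cvtColor(z["p"],cv2.COLOR_RGB2HSV); print(n)
    pts={"top":[(195,163),(190,157),(152,156),(127,184),(203,214),(259,205),(300,200),(278,204),(291,147),(403,232),(100,100)],"side":[(210,232),(194,245),(206,290),(265,255),(277,195),(283,172)]}[n]
    for u,v in pts: print((u,v),P[v,u].round(3),hsv[v,u])
E
```

```text
top
(195, 163) [0.632 0.099 0.079] [107  25  72]
(190, 157) [0.642 0.105 0.128] [ 92  84 125]
(152, 156) [0.641 0.214 0.161] [ 82  59 152]
(127, 184) [0.563 0.311 0.104] [ 19  56 110]
(203, 214) [0.466 0.085 0.006] [105  16 189]
(259, 205) [ 0.49  -0.109  0.105] [ 14 191 174]
(300, 200) [ 0.504 -0.239  0.104] [150   9  30]
(278, 204) [ 0.497 -0.173  0.014] [26 92 94]
(291, 147) [ 0.695 -0.222  0.007] [ 66 164  98]
(403, 232) [ 0.395 -0.596  0.012] [ 30  17 163]
(100, 100) [ 0.878  0.454 -0.001] [ 16 115 159]
side
(210, 232) [0.638 0.12  0.11 ] [ 71  39 104]
(194, 245) [0.644 0.216 0.161] [ 90  78 156]
(206, 290) [0.561 0.329 0.129] [ 16  49 140]
(265, 255) [0.467 0.079 0.007] [ 25  13 219]
(277, 195) [ 0.485 -0.104  0.106] [ 10 156 211]
(283, 172) [ 0.497 -0.215  0.108] [ 18  37 164]
```

View pics/top0c.png

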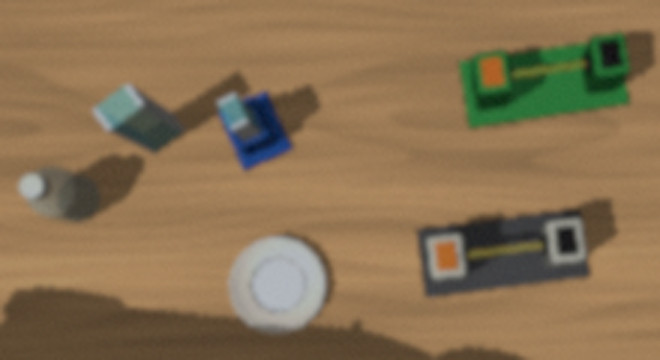

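View pics/side0c.png

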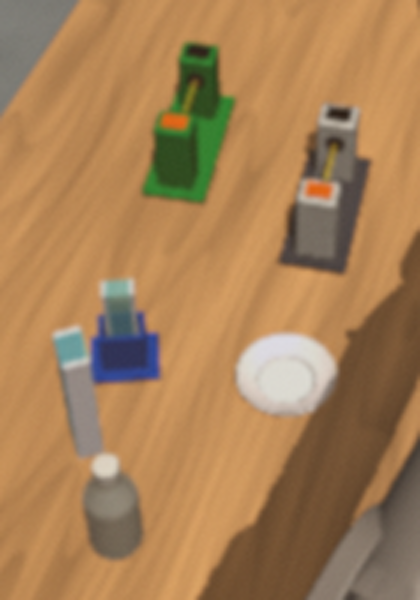

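Candidates: top px (190,157) is the cell in the blue holder, top at z 0.128 (8+120 mm), which is the job's cell. Px (155,158) is a free-standing cell with top at z 0.161, the larger one and not meant. The white checker with the dark base at (278,204) is the target; the one at (291,147) is green and not meant. Next I'll get a wrist view for precision and an enlarged confirmation.

```bash
cat >> h.py <<'E'
def down(yaw):  # tool x at yaw, z down
    c,s=np.cos(yaw),np.sin(yaw)
    return np.array([[c,s,0],[s,-c,0],[0,0,-1.]])
def plan(obs,pos,yaw,n,f):
    p0=np.array(obs["tcp_pos"]);Rm=R.from_rotvec(obs["orientation"]);Rt=R.from_matrix(down(yaw))
    w=(Rm.inv()*Rt).as_rotvec()
    dR=R.from_rotvec(w/n); step=(np.array(pos)-p0)/n
    for i in range(n):
        t=Rm.inv().apply(step)*1000
        print([round(x,1) for x in t],[round(x,4) for x in w/n],f); Rm=Rm*dR
E
python3 - <<'E'
from h import *
o=get_obs(); plan(o,[0.63,0.10,0.29],np.radians(21),14,85)
E
```

```text
[np.float64(-25.4), np.float64(39.5), np.float64(-4.2)] [np.float64(0.0), np.float64(0.0001), np.float64(0.0599)] 85
[np.float64(-23.0), np.float64(40.9), np.float64(-4.2)] [np.float64(0.0), np.float64(0.0001), np.float64(0.0599)] 85
[np.float64(-20.5), np.float64(42.2), np.float64(-4.2)] [np.float64(0.0), np.float64(0.0001), np.float64(0.0599)] 85
[np.float64(-18.0), np.float64(43.4), np.float64(-4.2)] [np.float64(0.0), np.float64(0.0001), np.float64(0.0599)] 85
[np.float64(-15.3), np.float64(44.4), np.float64(-4.2)] [np.float64(0.0), np.float64(0.0001), np.float64(0.0599)] 85
[np.float64(-12.6), np.float64(45.2), np.float64(-4.2)] [np.float64(0.0), np.float64(0.0001), np.float64(0.0599)] 85
[np.float64(-9.9), np.float64(45.9), np.float64(-4.2)] [np.float64(0.0), np.float64(0.0001), np.float64(0.0599)] 85
[np.float64(-7.2), np.float64(46.4), np.float64(-4.2)] [np.float64(0.0), np.float64(0.0001), np.float64(0.0599)] 85
[np.float64(-4.4), np.float64(46.7), np.float64(-4.2)] [np.float64(0.0), np.float64(0.0001), np.float64(0.0599)] 85
[np.float64(-1.6), np.float64(46.9), np.float64(-4.2)] [np.float64(0.0), np.float64(0.0001), np.float64(0.0599)] 85
[np.float64(1.3), np.float64(46.9), np.float64(-4.2)] [np.float64(0.0), np.float64(0.0001), np.float64(0.0599)] 85
[np.float64(4.1), np.float64(46.8), np.float64(-4.2)] [np.float64(0.0), np.float64(0.0001), np.float64(0.0599)] 85
[np.float64(6.9), np.float64(46.4), np.float64(-4.2)] [np.float64(0.0), np.float64(0.0001), np.float64(0.0599)] 85
[np.float64(9.6), np.float64(45.9), np.float64(-4.2)] [np.float64(0.0), np.float64(0.0001), np.float64(0.0599)] 85
```

>>> servo_tool(increments=[-25, 39, -8, 0, 0, 0.06, 85, -23, 41, -8, 0, 0, 0.06, 85, -20, 42, -8, 0, 0, 0.06, 85, -18, 43, -8, 0, 0, 0.06, 85, -15, 44, -8, 0, 0, 0.06, 85, -13, 45, -8, 0, 0, 0.06, 85, -10, 46, -8, 0, 0, 0.06, 85, -7, 46, -4, 0, 0, 0.06, 85])

```text
clock: 1.15
tcp_pos: [0.4631, 0.3279, 0.2917]
orientation: [-2.938, -1.111, -0.001]
contact_force: [0.8, 0.4, 1.1]
grip_width: 0.0849
```

>>> servo_tool(increments=[-4, 47, 0, 0, 0, 0.06, 85, -2, 47, 0, 0, 0, 0.06, 85, 1, 47, 0, 0, 0, 0.06, 85, 4, 47, 0, 0, 0, 0.06, 85, 7, 46, 0, 0, 0, 0.06, 85, 10, 46, 0, 0, 0, 0.06, 85, 0, 0, 0, 0, 0, 0, 85, 0, 0, 0, 0, 0, 0, 85])

```text
clock: 2.15
tcp_pos: [0.6285, 0.1024, 0.2908]
orientation: [-3.089, -0.571, 0.002]
contact_force: [0.4, 0.5, -0.2]
grip_width: 0.0852
```

```bash
sed -i 's/\[round(x,1) for x in t\],\[round(x,4) for x in w\/n\]/t.round(1).tolist(),(w\/n).round(4).tolist()/' h.py; python3 - <<'E'
from h import *
o=get_obs(); print(o["clock"],o["tcp_pos"],o["orientation"],o["contact_force"])
p,d=grab_frame("wrist"); np.savez("pics/w1.npz",p=p,d=d,pos=o["tcp_pos"],ori=o["orientation"]); cv2.imwrite("pics/w1.png",cv2.resize(p[:,:,::-1],None,fx=1.5,fy=1.5))
E
```

```text
2.15 [0.62846556 0.10241997 0.29080098] [-3.08866084e+00 -5.71013734e-01  1.63921080e-03] [ 0.43314558  0.46207507 -0.22761645]
```

View pics/w1.png

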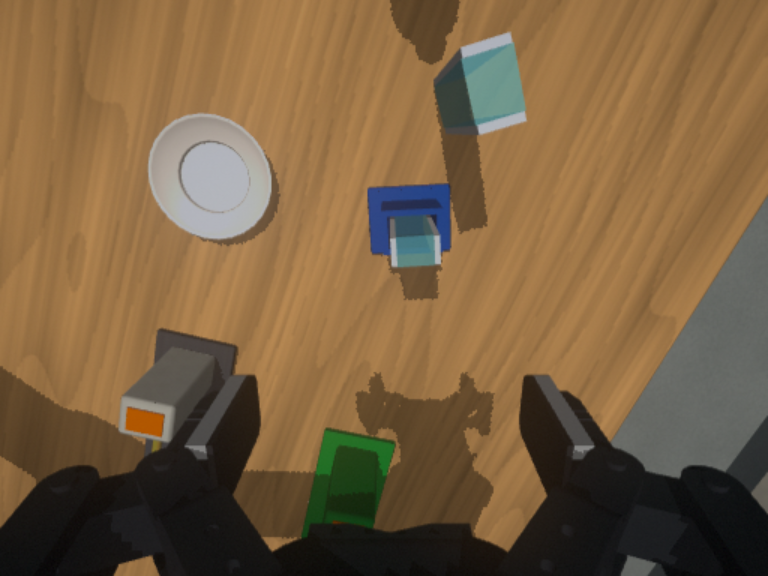

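The wrist picture (1.5x) shows the holder with the small cell at (414,240), white frosted edges left and right; the larger cell is at (485,85) and the checker lamp at (150,420). I'll make an enlarged crop and measure.

```bash
python3 - <<'E'
from h import *
z=np.load("pics/w1.npz");p=z["p"]
C=cam("wrist",dict(tcp_pos=z["pos"],orientation=z["ori"]))
cr=p[110:200,230:320,::-1]; cv2.imwrite("pics/w1c.png",cv2.resize(cr,None,fx=6,fy=6,interpolation=cv2.INTER_NEAREST))
P=cloud(C,z["d"])
m=(P[...,2]>0.118)&(P[...,2]<0.14); m[:, :230]=0; m[:,320:]=0; m[:110]=0; m[200:]=0
print("top z",np.median(P[m][:,2]),m.sum())
c=max(cv2.findContours(m.astype(np.uint8),0,1)[0],key=cv2.contourArea)
def rect(xy):
    r=cv2.minAreaRect((xy*1000).astype(np.float32)); return r
print("cell top",rect(onz(C,c.reshape(-1,2),0.128)[:,:2]), "px",cv2.boundingRect(c))
hsv=cv2.cvtColor(p,cv2.COLOR_RGB2HSV)
b=cv2.inRange(hsv,(110,120,60),(125,255,255)); c=max(cv2.findContours(b,0,1)[0],key=cv2.contourArea)
print("foot px",cv2.boundingRect(c))
b2=(b>0)&(P[...,2]<0.02)&(P[...,2]>0); c=np.argwhere(b2)[:,::-1]
print("foot",rect(onz(C,c,0.008)[:,:2]))
b3=(b>0)&(P[...,2]>0.057)&(P[...,2]<0.068); c=np.argwhere(b3)[:,::-1]; print("rim",len(c),rect(onz(C,c,0.062)[:,:2]))
E
```

```text
top z 0.1279033137060427 727
cell top ((641.99462890625, 114.84809875488281), (33.996002197265625, 23.35715103149414), 24.92093849182129) px (260, 154, 34, 24)
foot px (245, 123, 55, 47)
foot ((642.8056640625, 114.03226470947266), (74.11493682861328, 60.74033737182617), 23.568523406982422)
rim 359 ((642.9168090820312, 114.44844055175781), (50.04231643676758, 37.04742431640625), 24.320175170898438)
```

View pics/w1c.png

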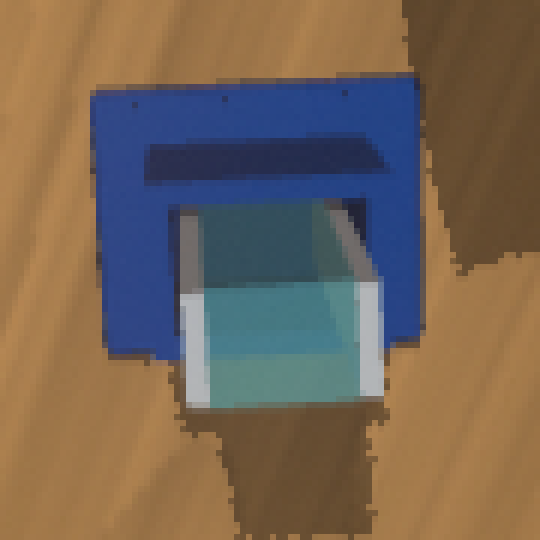

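Confirmed: the cell is 34x~21 mm with its top at z 0.128, white faces along tool ±x, yaw ≈24.3°. Now the checker, from the fixed cameras.

```bash
python3 - <<'E'
from h import *
for n in ["top","side"]:
    z=np.load(f"pics/{n}0.npz");p=z["p"];C=cam(n);P=cloud(C,z["d"]);hsv=cv2.cvtColor(p,cv2.COLOR_RGB2HSV)
    reg=(np.abs(P[...,0]-.495)<.1)&(np.abs(P[...,1]+.165)<.16)
    posts=reg&(P[...,2]>0.098)&(P[...,2]<0.115)
    k,l,s,ce=cv2.connectedComponentsWithStats(posts.astype(np.uint8))
    for i in range(1,k):
        if s[i,4]>30:
            q=np.argwhere(l==i)[:,::-1]; w=onz(C,q,0.107)[:,:2]
            r=cv2.minAreaRect((w*1000).astype(np.float32)); print(n,"post",s[i],np.round(r[0],1),np.round(r[1],1),round(r[2],1),"centroid",w.mean(0).round(4))
    o=reg&(hsv[...,0]<20)&(hsv[...,1]>140)&(hsv[...,2]>120)&(P[...,2]>.09)
    q=np.argwhere(o)[:,::-1]; print("orange",len(q),onz(C,q,.107).mean(0).round(4))
    b=reg&(P[...,2]>0.003)&(P[...,2]<0.016)&(hsv[...,1]<70); 
    q=np.argwhere(b)[:,::-1]; r=cv2.minAreaRect((onz(C,q,.008)[:,:2]*1000).astype(np.float32)); print("base",len(q),r)
    # offset check: holder by same method
    b=cv2.inRange(hsv,(108,100,50),(128,255,255))>0
    q=np.argwhere(b&(P[...,2]<.02))[:,::-1]; print("foot",len(q),cv2.minAreaRect((onz(C,q,.008)[:,:2]*1000).astype(np.float32)))
z=np.load("pics/w1.npz"); C=cam("wrist",dict(tcp_pos=z["pos"],orientation=z["ori"])); hsv=cv2.cvtColor(z["p"],cv2.COLOR_RGB2HSV)
o=(hsv[...,0]<12)&(hsv[...,1]>200)&(hsv[...,2]>150); o[:250]=0
q=np.argwhere(o)[:,::-1]; print("wrist orange",len(q),q.mean(0),onz(C,q,.107).mean(0),cv2.minAreaRect((onz(C,q,.107)[:,:2]*1000).astype(np.float32)))
E
```

```text
top post [292 192  13  16 170] [ 505.1 -232.4] [45.2 38. ] 8.0 centroid [ 0.5049 -0.2323]
top post [252 197  13  16 171] [ 490.6 -106.2] [45.5 37.2] 6.4 centroid [ 0.4906 -0.106 ]
orange 43 [ 0.4947 -0.1084  0.107 ]
base 684 ((497.46441650390625, -171.0255126953125), (76.81024169921875, 186.2770233154297), 6.442824363708496)
foot 129 ((642.9631958007812, 114.00193786621094), (68.59404754638672, 57.508941650390625), 24.381696701049805)
side post [276 165  14  10 102] [ 504.8 -229. ] [45.4 46.1] 3.3 centroid [ 0.5041 -0.2307]
side post [269 190  14  11 120] [ 489.7 -102.4] [45.  45.1] 7.5 centroid [ 0.4899 -0.1037]
orange 35 [ 0.4915 -0.111   0.107 ]
base 272 ((498.2364501953125, -171.3743896484375), (72.50189971923828, 182.17926025390625), 6.684733867645264)
foot 156 ((643.9285888671875, 113.20909881591797), (69.3594970703125, 56.061588287353516), 23.474979400634766)
wrist orange 0 [nan nan] [nan nan nan] ((0.0, 0.0), (0.0, 0.0), 0.0)<stdin>:20: RuntimeWarning: Mean of empty slice.
  ret = um.true_divide(
```

Top posts' midpoint is (0.498,-0.169) and base centre is (0.498,-0.171), yaw 6.5°; the side view agrees. Beam = (0.498,-0.170,0.075). Plan the grasp.

```bash
python3 - <<'E'
from h import *
o=get_obs(); plan(o,[0.642,0.114,0.20],np.radians(24.2),4,85)
E
```

```text
[4.2, -1.3, 22.7] [-0.0003, 0.0002, -0.0138] 85
[4.2, -1.2, 22.7] [-0.0003, 0.0002, -0.0138] 85
[4.2, -1.2, 22.7] [-0.0003, 0.0002, -0.0138] 85
[4.2, -1.1, 22.7] [-0.0003, 0.0002, -0.0138] 85
```

>>> servo_tool(increments=[4.2, -1.2, 20, 0, 0, -0.014, 85, 4.2, -1.2, 20, 0, 0, -0.014, 85, 4.2, -1.2, 20, 0, 0, -0.014, 85, 4.2, -1.2, 20, 0, 0, -0.014, 85, 0, 0, 0, 0, 0, 0, 85, 0, 0, 0, 0, 0, 0, 85, 0, 0, 0, 0, 0, 0, 85, 0, 0, 0, 0, 0, 0, 85])

```text
clock: 3.2
tcp_pos: [0.643, 0.1125, 0.2121]
orientation: [-3.072, -0.656, -0.002]
contact_force: [0.4, -0.1, 0.4]
grip_width: 0.0848
```

```bash
python3 - <<'E'
from h import *
o=get_obs(); print(o["tcp_pos"],o["orientation"])
p,d=grab_frame("wrist"); C=cam("wrist",o);P=cloud(C,d); cv2.imwrite("pics/w2.png",cv2.resize(p[:,:,::-1],None,fx=1.5,fy=1.5))
hsv=cv2.cvtColor(p,cv2.COLOR_RGB2HSV)
m=(P[...,2]>0.12)&(P[...,2]<0.135)&(np.hypot(P[...,0]-.642,P[...,1]-.114)<.035)
q=np.argwhere(m)[:,::-1]; print(len(q),np.median(P[m][:,2]),cv2.minAreaRect((onz(C,q,.128)[:,:2]*1000).astype(np.float32)))
b=cv2.inRange(hsv,(110,120,60),(125,255,255))>0
q=np.argwhere(b&(P[...,2]<.02))[:,::-1];print("foot",cv2.minAreaRect((onz(C,q,.008)[:,:2]*1000).astype(np.float32)))
plan(o,[0.642,0.114,0.084],np.radians(24.2),6,85)
E
```

```text
[0.64303427 0.11251033 0.21207786] [-3.07213747e+00 -6.56062373e-01 -2.04128521e-03]
1229 0.1278695237315765 ((642.0256958007812, 114.7897720336914), (33.96128845214844, 23.287321090698242), 24.077068328857422)
foot ((643.2594604492188, 114.10216522216797), (74.77283477783203, 59.10192108154297), 24.076536178588867)
[-0.1, -0.3, 21.3] [0.0, -0.0002, -0.0003] 85
[-0.1, -0.3, 21.3] [0.0, -0.0002, -0.0003] 85
[-0.1, -0.3, 21.3] [0.0, -0.0002, -0.0003] 85
[-0.1, -0.3, 21.3] [0.0, -0.0002, -0.0003] 85
[-0.1, -0.3, 21.3] [0.0, -0.0002, -0.0003] 85
[-0.1, -0.3, 21.3] [0.0, -0.0002, -0.0003] 85
```

View pics/w2.png

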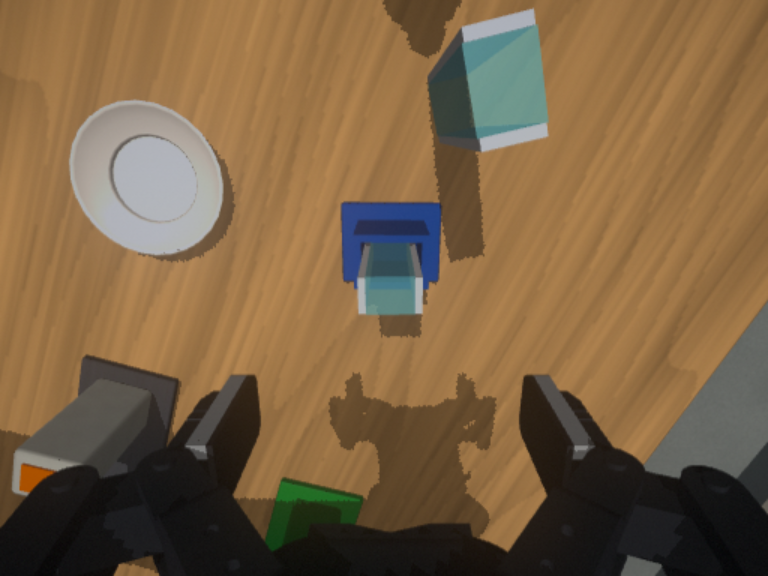

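The cell is centred between the open jaws (px 390,290), yaw 24.1° from both cell and foot. Descending.

>>> servo_tool(increments=[0, -0.3, 18, 0, 0, 0, 85, 0, -0.3, 18, 0, 0, 0, 85, 0, -0.3, 18, 0, 0, 0, 85, 0, -0.3, 18, 0, 0, 0, 85, 0, -0.3, 18, 0, 0, 0, 85, 0, -0.3, 18, 0, 0, 0, 85, 0, 0, 18, 0, 0, 0, 85, 0, 0, 0, 0, 0, 0, 85])

```text
clock: 4.25
tcp_pos: [0.6408, 0.114, 0.0834]
orientation: [3.072, 0.656, -0.005]
contact_force: [0.2, 0.2, 0.2]
grip_width: 0.0851
```

```bash
python3 - <<'E'
from h import *
o=get_obs(); print(o["tcp_pos"],o["orientation"],o["contact_force"])
d=np.array([.642,.1143])-o["tcp_pos"][:2]; Rm=R.from_rotvec(o["orientation"]).as_matrix(); print("cell in tool mm",Rm.T@np.r_[d,0]*1e3)
print("yaw",np.degrees(np.arctan2(Rm[1,0],Rm[0,0])))
p,_=grab_frame("wrist"); cv2.imwrite("pics/w3.png",p[:,:,::-1])
E
```

```text
[0.64077332 0.11402076 0.0834247 ] [ 3.07211585  0.65639435 -0.00487611] [0.19765427 0.24553415 0.18401653]
cell in tool mm [ 1.23368156  0.24644609 -0.00390734]
yaw 24.121213945280847
```

View pics/w3.png

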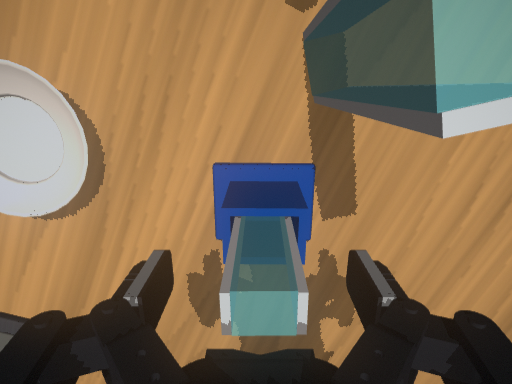

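The cell is between the pads, white faces towards the jaws (px 222–307 wide, pads at 150/370). Closing.

>>> servo_tool(increments=[1, 0, 0, 0, 0, 0, 85, 0, 0, 0, 0, 0, 0, 50, 0, 0, 0, 0, 0, 0, 40, 0, 0, 0, 0, 0, 0, 30, 0, 0, 0, 0, 0, 0, 20, 0, 0, 0, 0, 0, 0, 20, 0, 0, 0, 0, 0, 0, 20, 0, 0, 0, 0, 0, 0, 20], squeeze=40)

```text
clock: 5.3
tcp_pos: [0.643, 0.1147, 0.0856]
orientation: [-3.072, -0.656, -0.0]
contact_force: [-1.8, -0.3, 4.9]
grip_width: 0.0336
```

```bash
python3 - <<'E'
from h import *
o=get_obs(); print(o["tcp_pos"],o["orientation"],o["contact_force"],o["grip_width"])
p,_=grab_frame("wrist"); cv2.imwrite("pics/w4.png",p[:,:,::-1])
E
```

```text
[0.64300626 0.11465396 0.08559724] [-3.07214755e+00 -6.56350990e-01 -4.65916395e-04] [-1.81482336 -0.25691761  4.87303455] 0.033567933835121494
```

View pics/w4.png

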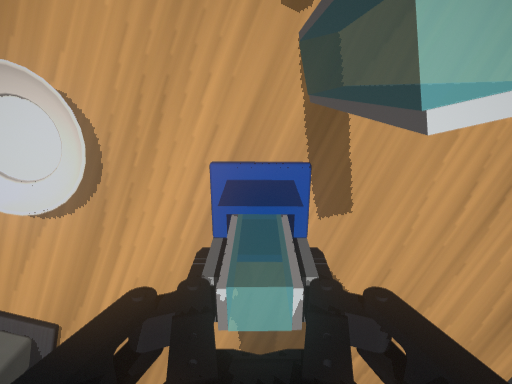

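Gripped at 33.6 mm. Lifting straight out.

>>> servo_tool(increments=[0, 0, -10, 0, 0, 0, 20, 0, 0, -14, 0, 0, 0, 20, 0, 0, -18, 0, 0, 0, 20, 0, 0, -22, 0, 0, 0, 20, 0, 0, -22, 0, 0, 0, 20, 0, 0, -22, 0, 0, 0, 20, 0, 0, -22, 0, 0, 0, 20, 0, 0, -10, 0, 0, 0, 20])

```text
clock: 6.35
tcp_pos: [0.6437, 0.1146, 0.2278]
orientation: [-3.072, -0.656, -0.005]
contact_force: [0.3, -0.2, -1.3]
grip_width: 0.0338
```

```bash
python3 - <<'E'
from h import *
o=get_obs(); print(o["tcp_pos"],o["orientation"],o["contact_force"],o["grip_width"])
p,_=grab_frame("wrist"); cv2.imwrite("pics/w5.png",p[:,:,::-1])
p,_=grab_frame("side"); cv2.imwrite("pics/s5.png",cv2.resize(p[130:330,130:340,::-1],None,fx=3,fy=3))
plan(o,[0.498,-0.170,0.23],np.radians(6.5),12,20)
E
```

```text
[0.64365144 0.1145931  0.22775024] [-3.07203646 -0.6560648  -0.00484466] [ 0.29760108 -0.2436542  -1.26809848] 0.033799132456195674
[-20.8, 16.7, -0.2] [-0.0, -0.0003, 0.0256] 20
[-20.3, 17.2, -0.2] [-0.0, -0.0003, 0.0256] 20
[-19.9, 17.7, -0.2] [-0.0, -0.0003, 0.0256] 20
[-19.4, 18.2, -0.2] [-0.0, -0.0003, 0.0256] 20
[-19.0, 18.7, -0.2] [-0.0, -0.0003, 0.0256] 20
[-18.5, 19.2, -0.2] [-0.0, -0.0003, 0.0256] 20
[-18.0, 19.7, -0.2] [-0.0, -0.0003, 0.0256] 20
[-17.5, 20.1, -0.2] [-0.0, -0.0003, 0.0256] 20
[-16.9, 20.6, -0.2] [-0.0, -0.0003, 0.0256] 20
[-16.4, 21.0, -0.2] [-0.0, -0.0003, 0.0256] 20
[-15.9, 21.4, -0.2] [-0.0, -0.0003, 0.0256] 20
[-15.3, 21.8, -0.2] [-0.0, -0.0003, 0.0256] 20
```

View pics/w5.png

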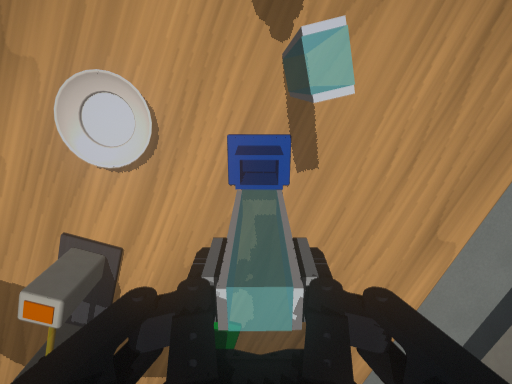

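View pics/s5.png

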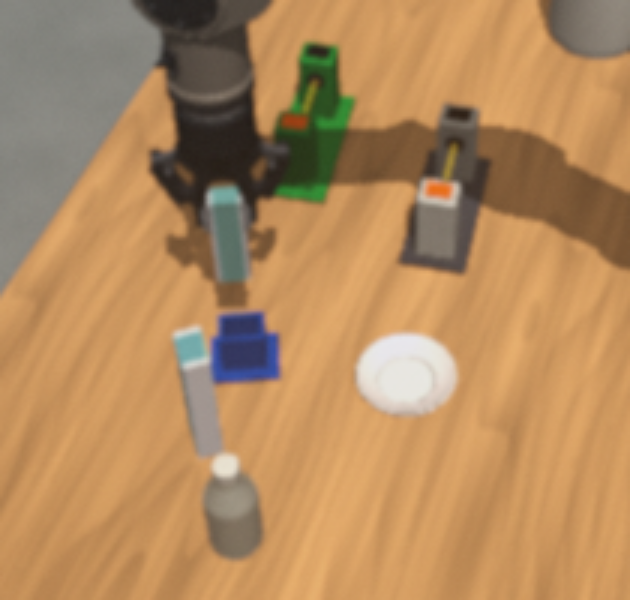

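The cell is fully out, upright between the fingers; the holder is empty at (258,160) and the checker lamp's orange top is at (38,312). Moving above the gap.

>>> servo_tool(increments=[-21, 17, 0, 0, 0, 0.026, 20, -20, 17, 0, 0, 0, 0.026, 20, -20, 18, 0, 0, 0, 0.026, 20, -19, 18, 0, 0, 0, 0.026, 20, -19, 19, 0, 0, 0, 0.026, 20, -18, 19, 0, 0, 0, 0.026, 20, -18, 20, 0, 0, 0, 0.026, 20, -18, 20, 0, 0, 0, 0.026, 20])

```text
clock: 7.45
tcp_pos: [0.5451, -0.0769, 0.2253]
orientation: [3.124, 0.331, 0.0]
contact_force: [-0.7, -0.4, -1.4]
grip_width: 0.0336
```

>>> servo_tool(increments=[-17, 21, 0, 0, 0, 0.026, 20, -16, 21, 0, 0, 0, 0.026, 20, -16, 21, 0, 0, 0, 0.026, 20, -15, 22, 0, 0, 0, 0.022, 20, 0, 0, 0, 0, 0, 0, 20, 0, 0, 0, 0, 0, 0, 20, 0, 0, 0, 0, 0, 0, 20, 0, 0, 0, 0, 0, 0, 20])

```text
clock: 8.45
tcp_pos: [0.4979, -0.1694, 0.2252]
orientation: [-3.136, -0.18, 0.0]
contact_force: [-0.2, -0.5, -1.0]
grip_width: 0.0332
```

```bash
python3 - <<'E'
from h import *
o=get_obs(); print(o["tcp_pos"],o["orientation"],o["contact_force"],o["grip_width"])
p,d=grab_frame("wrist"); cv2.imwrite("pics/w6.png",cv2.resize(p[:,:,::-1],None,fx=1.5,fy=1.5)); C=cam("wrist",o);P=cloud(C,d)
hsv=cv2.cvtColor(p,cv2.COLOR_RGB2HSV)
m=(P[...,2]>.1)&(P[...,2]<.113)&(np.abs(P[...,0]-.498)<.06)&(np.abs(P[...,1]+.17)<.12)
k,l,s,c=cv2.connectedComponentsWithStats(m.astype(np.uint8))
for i in range(1,k):
    if s[i,4]>60:
        q=np.argwhere(l==i)[:,::-1]; print("post",s[i],cv2.minAreaRect((onz(C,q,.107)[:,:2]*1000).astype(np.float32)))
p2,_=grab_frame("side"); cv2.imwrite("pics/s6.png",cv2.resize(p2[90:290,180:390,::-1],None,fx=3,fy=3))
p3,d3=grab_frame("top"); cv2.imwrite("pics/t6.png",cv2.resize(p3[120:260,180:360,::-1],None,fx=4,fy=4))
E
```

```text
[ 0.49793503 -0.16940829  0.22520258] [-3.13633924e+00 -1.79571827e-01  1.39309176e-04] [-0.19722388 -0.52527421 -0.95591449] 0.03320339572231388
post [ 231   90   56   46 2465] ((489.46600341796875, -107.44375610351562), (44.972496032714844, 36.19951248168945), 6.532123565673828)
```

View pics/w6.png

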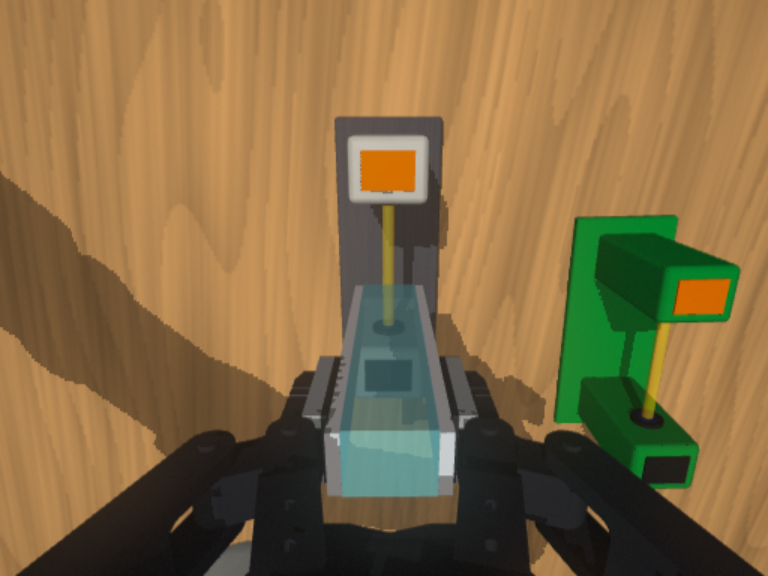

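View pics/s6.png

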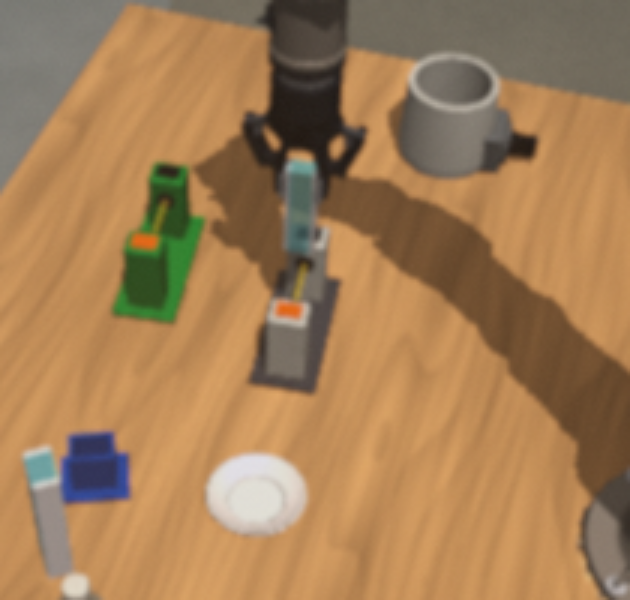

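The beam and lamp line up with the cell (lamp post at (388,168), cell bottom at (388,290) in the 1.5x picture). The wrist-based beam centre is (0.497,-0.171), agreeing within 1 mm. Lowering slowly.

>>> servo_tool(increments=[-0.5, 0.5, 13, 0, 0, 0, 20, 0, 0.3, 13, 0, 0, 0, 20, 0, 0, 13, 0, 0, 0, 20, 0, 0, 13, 0, 0, 0, 20, 0, 0, 13, 0, 0, 0, 20, 0, 0, 13, 0, 0, 0, 20, 0, 0, 12, 0, 0, 0, 20, 0, 0, 10, 0, 0, 0, 20])

```text
clock: 9.6
tcp_pos: [0.4971, -0.1709, 0.1245]
orientation: [-3.137, -0.177, 0.0]
contact_force: [0.5, -0.2, -1.5]
grip_width: 0.034
```

>>> servo_tool(increments=[0, 0, 0, 0, 0, 0, 20, 0, 0, 0, 0, 0, 0, 20, 0, 0, 0, 0, 0, 0, 20, 0, 0, 0, 0, 0, 0, 20, 0, 0, 0, 0, 0, 0, 20, 0, 0, 0, 0, 0, 0, 20, 0, 0, 0, 0, 0, 0, 20, 0, 0, 0, 0, 0, 0, 20])

```text
clock: 10.6
tcp_pos: [0.4972, -0.1709, 0.1253]
orientation: [-3.137, -0.177, 0.0]
contact_force: [-0.7, 0.3, -0.3]
grip_width: 0.0337
```

```bash
python3 - <<'E'
from h import *
o=get_obs(); print(o["clock"],o["tcp_pos"],o["orientation"],o["contact_force"],o["grip_width"])
p,d=grab_frame("wrist"); cv2.imwrite("pics/w7.png",cv2.resize(p[:,:,::-1],None,fx=1.5,fy=1.5)); C=cam("wrist",o);P=cloud(C,d)
Rm=R.from_rotvec(o["orientation"]).as_matrix()
B=np.array([.4975,-.1705]); yaw=np.radians(6.55); A=np.array([[np.cos(yaw),np.sin(yaw)],[-np.sin(yaw),np.cos(yaw)]])
Q=np.dstack([(P[...,:2]-B)@A.T,P[...,2]])
hsv=cv2.cvtColor(p,cv2.COLOR_RGB2HSV); teal=(hsv[...,0]>80)&(hsv[...,0]<105)&(hsv[...,1]>40)
near=(np.abs(Q[...,0])<.03)&(np.abs(Q[...,1])<.03)
top=near&(Q[...,2]>.155)&(Q[...,2]<.175)&(np.abs(Q[...,0])<.015)
print("top z",np.median(Q[top][:,2]),top.sum(), "y range",np.percentile(Q[top][:,1],[2,98]))
print("TOP tilt fit",np.linalg.lstsq(np.c_[Q[top][:,:2],np.ones(top.sum())],Q[top][:,2],rcond=None)[0])
face=near&teal&(Q[...,2]>.06)&(Q[...,2]<.15)&(np.abs(Q[...,0])<.011)
f=Q[face]; print("face",len(f),np.linalg.lstsq(np.c_[f[:,0],f[:,2]-.1,np.ones(len(f))],f[:,1],rcond=None)[0])
for zz in (.15,.165):
    pass
p2,_=grab_frame("side"); cv2.imwrite("pics/s7.png",cv2.resize(p2[120:240,220:340,::-1],None,fx=5,fy=5,interpolation=cv2.INTER_CUBIC))
E
```

```text
10.6 [ 0.49717696 -0.17094773  0.12527501] [-3.13655662e+00 -1.77347984e-01  1.14125904e-05] [-0.66567698  0.25480828 -0.30065236] 0.03373306916289591
top z 0.16745832777905476 4661 y range [-0.01129941  0.00979903]
TOP tilt fit [-0.0009493  -0.2621969   0.16645734]
face 1901 [ 0.00165317 -0.00137579  0.0093313 ]
```

View pics/w7.png

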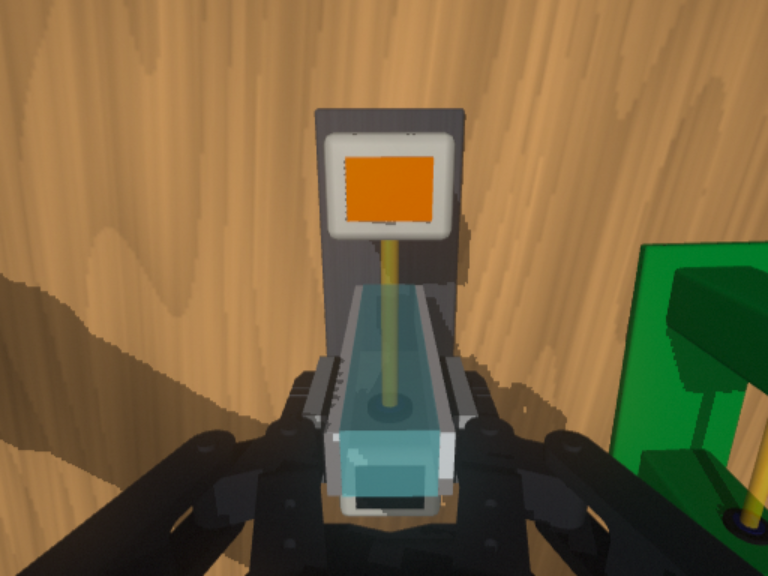

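View pics/s7.png

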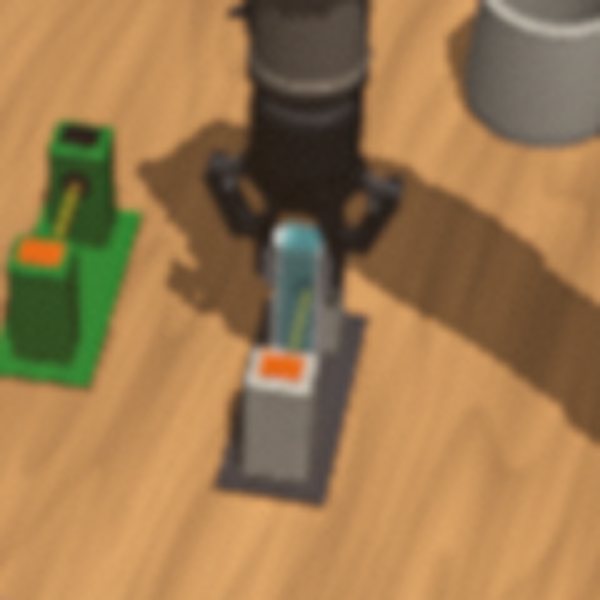

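The beam passes through the centre of the cell (px 390,400). The clear face is vertical and square (slopes <0.002), the top is at 0.167, so the underside is at ~0.0475 and the beam spot about 2–3 mm above the beam. All within limits, so I'm handing in.

```bash
python3 - <<'E'
from h import *
for n in ["top"]:
    p,d=grab_frame(n); z=np.load("pics/top0.npz")
    for (u,v,r) in [(203,214,18),(127,184,14)]: print(np.abs(p[v-r:v+r,u-r:u+r].astype(int)-z["p"][v-r:v+r,u-r:u+r]).mean())
print(hand_in()); print(get_obs()["clock"],get_obs()["grip_width"])
E
```

```text
12.837705761316872
5.434523809523809
the job is handed in; nothing more can be done
None
the job is handed in; nothing more can be done
```

I gripped the smaller cell, the one in the blue holder, by its frosted faces at about 34 mm opening. I lifted it clear, carried it above the post tops, lowered it into the gap of the white and dark checker, and handed the job in at about 10.7 s. No verdict is reported.

**Last checks:**
- **Position:** the tool tip stood within about 0.5 mm of the measured beam centre. The cell's face read about 1 mm off along the beam. The beam spot was about 2–3 mm above the beam.
- **Attitude:** the clear face was vertical and square to the beam, with slopes below 0.002. A tilt fit on the cell's top disagreed (0.26 along the beam). I put that down to side-face points mixed into the fit, and the pictures showed the cell upright.
- **Forces:** outside forces on the tool were under 1 N, so there was no sign of touching the checker.
- **Bottle and saucer:** I did not measure their final positions. My picture comparison was not conclusive: the mean change was 5 grey levels at the bottle and 13 at the saucer. Moving arm shadows could explain that. The arm passed well clear of both, and both stood in place in the pictures taken on the way.

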